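# Work the touch catch of the larder cupboard's glazed door and push the door open

### The arm

A 6-joint arm with a two-finger parallel gripper is mounted at the origin on the work surface. World frame = base frame: x ahead of the robot, y to its left, z up, the work surface at z = 0. Lengths are in m, angles in degrees, forces in N, time in s.
With the tool pointing down it reaches from about 0.25 to 0.725 m from the base axis. Payload 9.7 kg.
Tool frame: the origin (TCP) lies between the finger pads; the fingertips stand 25 mm ahead of it and the grasp point (between the pads) lies 6 mm ahead of it; z points along the fingers, y is the line along which they close (so a half turn about z gives the same grasp; the last joint's range is limited). The gripper opens to 85 mm and grips with 20 to 120 N. Pads are 22 mm wide; open, the fingers measure 114 mm over their backs; the gripper's body (76 mm by 85 mm) begins 54 mm behind the grasp point. The pads swing forward as they close: fully open they stand 13 mm farther back than shut.
Start: joints at [-70.646, 4.979, 10.078, 95.1, 0, 90], TCP at [0.182, -0.519, 0.226] pointing down, gripper open.
Joint ranges: [-179.16, 179.16], [-48.56, 103.87], [-65.8, 70.77], [-126.05, 130.52], [-82.76, 87.17], [-180, 180]. Speed limits (degrees/s): [127.2, 127.2, 147.25, 180, 180, 180].

### API

Orientations are given as [roll, pitch, yaw] about the fixed x, y, z axes, in that order (R = Rz(yaw) Ry(pitch) Rx(roll)).
In Python, from workcell import bot, cams, telemetry gives the robot as it stands (bot), with the cameras (cams) and the readings (telemetry).
- The arm moves only by the shell command python3 drive.py FILE [FORCE], which reads ROWS from the file FILE. ROWS is 1 to 5 rows, parted by a bar, with the numbers parted by commas; each row has 5 numbers: dx, dy, dz in m, then a turn about the tool's z in degrees, then the finger opening in m; each row is the pose to reach, as a shift and turn from the pose commanded when the command began, along the tool's axes at that moment; what a row does not reach only later rows make up. A row lasts 1/12 s, in which the tool goes at most 0.0417 m and 7.16 degrees, less where a joint would pass 70% of its speed; a pose out of reach is approached as far as the arm can. The fingers move at their own pace and stop on an object; FORCE is the grip in N (left out, the last holds). Time passes only in rows, so rows that do not move let the fingers close. It prints the time, the measured TCP pose, the force, the opening and the grip force at its end. Input that does not fit is refused with a message, and nothing moves.
- telemetry.get_obs(): the state, without advancing time (a new reading comes with each control period).
- cams.camera(name): name is "scene" or "top" or "wrist"; returns the picture (420x560x3 uint8, blue, green, red); there is no depth.
- cams.camera_info(name): a dict with "mtx" (3x3 intrinsics, pixels), "k1" (the pictures are not rectified: a ray, as slopes to the right and down, at radius r is drawn at 1 + k1 r^2 times it, then the intrinsics apply), "extrinsics" (4x4, takes a point from camera to world coordinates). Camera axes: x right, y down, z forward; pixel columns grow to the right and rows downward; lengths in m; the calibration is good to about 2 mm. A picture is of the moment at which its call begins: read the wrist's pose just before it. camera_info takes no time and is no camera call; for the wrist camera it gives the pose at the moment of the call.
- bot.job_done(): hands the job in; it is judged then, once.
The state is a dict: "time": time; "q": joint angles; "qd": joint speeds; "joint_efforts": joint torques, N m; "ee_pos": TCP position; "tcp_rot": TCP orientation; "wrist_force": force on the tool from outside, world axes, zero at the start; "torque": the same for the moment, N m; "opening": finger opening in m; "grasp_force": force on a finger pad.
Only numpy, scipy, OpenCV 4.12 (cv2) and the standard library are available. Lean on these libraries where they do the work, as an engineer would, in place of code of your own. Each camera call takes 0.05 s, during which the arm holds its last target. There are 200 camera calls.

### The job

Open the glazed door of the little white larder cupboard: press it gently near its free edge until the touch catch lets go and it springs ajar, then push it from behind with the fingertips until it stands about square to the cupboard front. Only touch the door: do not take it or anything else between the fingers, leave the plain door shut, and leave the bowl, the pepper mill and the storage jar where they stand.

Things in the scene. Friction and masses are not known exactly. Their poses are not given: they have to be found in the camera images.
- cupboard: Fixed white cupboard, 340 mm wide (its y), 160 deep (its x), 265 high, oak top. Origin: centre of the underside; x points from the doors to the back, z up. Two handleless doors lie over its front: the glazed one (2 x 3 panes) on the +y half, the plain panelled one on the -y half, both hinged at their outer ends, free edges 3 mm apart in the middle. The carcass front is at x = -80 mm.
- cupboard_front (a point): Fixed point midway between the free edges of the two shut doors, on the plane of their outer faces (cupboard x = -104 mm; inner faces at -86 mm), at the height of the doors' top edge, 256 mm above the counter; the doors' lower edge is at 32 mm. Axes as the cupboard's: x into it, y towards the glazed door.
- glazed_corner (a point): On the glazed door, moving with it: top corner of its free edge, on the outer face. Door axes: x from the outer to the inner face, y from the free edge to the hinge, z up. The door is 166.5 mm wide, 224 high, 18 thick; its free-edge stile is 32 mm wide and its top rail 45 mm high, solid white wood flush with the outer face.
- glazed_hinge (a point): On the glazed door's hinge line at the height of the door's top edge (256 mm), in the plane of its inner face; the free edge lies 166.5 mm away at y = -166.5 mm and the outer face at x = -18 mm. Axes turn with the door: x from the outer face to the inner face, y from the free edge to the hinge, z up.
- glazed_door (a joint): Door angle, rad: 0 shut, positive open (clockwise from above), negative pressed in. 4 to 5 N at the free edge, 3 to 4 mm in (-0.02 rad), frees the catch; it bottoms at -0.032 (5 mm), so 8 to 12 N is a full press. Let go, a spring low behind the door pushes it to 0.36 (free edge 60 mm out) within 1 s. Then it swings on a damped hinge (1 to 4 N) and stays where left; stop at 1.75.
- plain_door (a joint): Angle of the plain door, rad: 0 shut on a catch of the same kind, positive open. It is to stay shut.
- dog_bowl: Loose steel pet bowl, 150 mm across, 50 mm high, standing in front of the plain door; origin: centre of its underside.
- pepper_mill: Loose dark wooden pepper mill, 54 mm across, 168 mm high, standing in front of the plain door; origin: centre of its underside.
- storage_jar: Loose glass storage jar with a steel lid, 84 mm across, 120 mm high, standing beside the cupboard at the glazed door's hinge end, outside the door's swing; origin: centre of its underside.

How it is judged:
By the outcome, as a careful person would: the job done as asked, in the order asked, and still so for the second after the job is handed in, with the robot touching nothing.
It also fails if it takes over 45 s, if anything falls off the work surface, if the arm or the gripper's body presses on something with over 40 N, if the wrist force passes 120 N, or if a joint passes its speed limit or range.

## Working session

There is one attempt and no reset: what is moved stays moved. The work goes in short steps, Python scripts to look and compute and a shell command to move; the robot and the scene stay as the last step left them, time stands still between calls to the robot, and variables do not carry over. Pictures are saved under pics/ and viewed, at most 10 in all, crops included, and the job is handed in when it is done.

```bash
ls; mkdir -p pics; python3 - <<'E'
from workcell import bot, cams, telemetry
import cv2
o=telemetry.get_obs();print({k:o[k] for k in('time','ee_pos','tcp_rot','opening','wrist_force')})
for n in('scene','top'):
    cv2.imwrite(f'pics/{n}0.png',cams.camera(n));i=cams.camera_info(n);print(n,i)
E
```

```text
drive.py
pics
workcell.py
{'time': 0.0, 'ee_pos': array([ 0.1821823 , -0.51871431,  0.22527206]), 'tcp_rot': array([-1.79925050e+02,  7.21901919e-04,  1.93513805e+01]), 'opening': 0.08537779893379012, 'wrist_force': array([ 0.6332148 , -0.58488095,  0.31527235])}
scene {'mtx': array([[435.48765918,   0.        , 280.54827654],
       [  0.        , 435.48765918, 211.64881354],
       [  0.        ,   0.        ,   1.        ]]), 'k1': 0.03375444397400409, 'extrinsics': array([[ 0.2748624 ,  0.74942475, -0.60233978,  1.16251692],
       [ 0.9614371 , -0.20807059,  0.17984809, -0.40244793],
       [ 0.00945342, -0.62854528, -0.77771554,  0.95919852],
       [ 0.        ,  0.        ,  0.        ,  1.        ]])}
top {'mtx': array([[505.77165524,   0.        , 279.29184654],
       [  0.        , 505.77165524, 211.19516052],
       [  0.        ,   0.        ,   1.        ]]), 'k1': -0.08951788598617424, 'extrinsics': array([[ 0.02474493, -0.9797981 ,  0.19845243,  0.35474075],
       [-0.99969278, -0.02453536,  0.00351533, -0.23172048],
       [ 0.00142479, -0.19847845, -0.98010422,  1.30944213],
       [ 0.        ,  0.        ,  0.        ,  1.        ]])}
```

View pics/scene0.png

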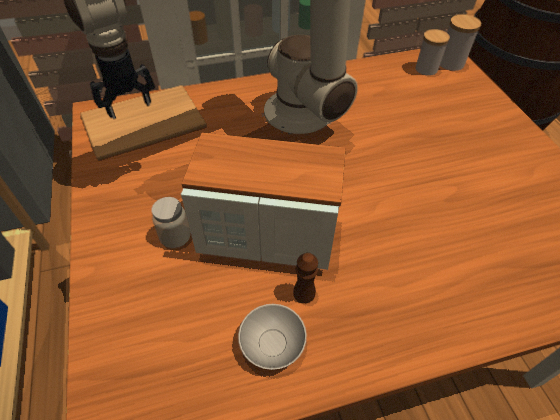

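View pics/top0.png

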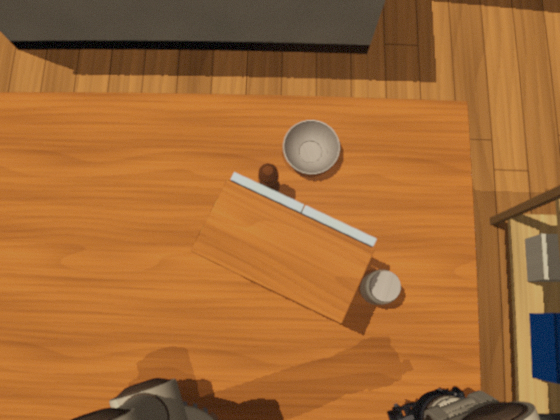

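The scene picture shows the doors facing away from the robot: glazed half at the left (~(225,225)), jar at (172,222), mill (305,278) and bowl (272,338) in front of the plain door. In the top picture the door tops run from (232,176) to (376,243), with the gap near (303,209). I'll enlarge both to read the corners.

```bash
python3 - <<'E'
import cv2
t=cv2.imread('pics/top0.png')[165:330,190:390];s=cv2.imread('pics/scene0.png')[130:275,150:350]
cv2.imwrite('pics/tc.png',cv2.resize(t,None,fx=3.6,fy=3.6,interpolation=cv2.INTER_CUBIC))
cv2.imwrite('pics/sc.png',cv2.resize(s,None,fx=4,fy=4,interpolation=cv2.INTER_CUBIC))
E
```

```text
(no output)
```

View pics/tc.png

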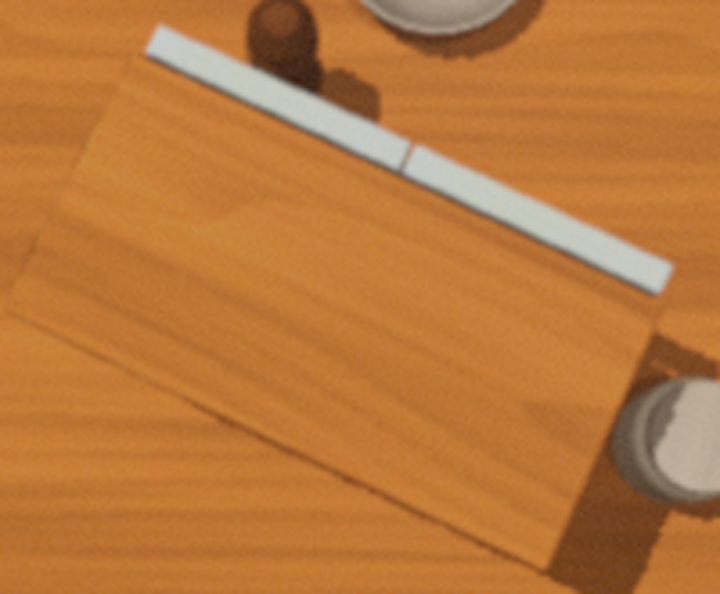

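View pics/sc.png

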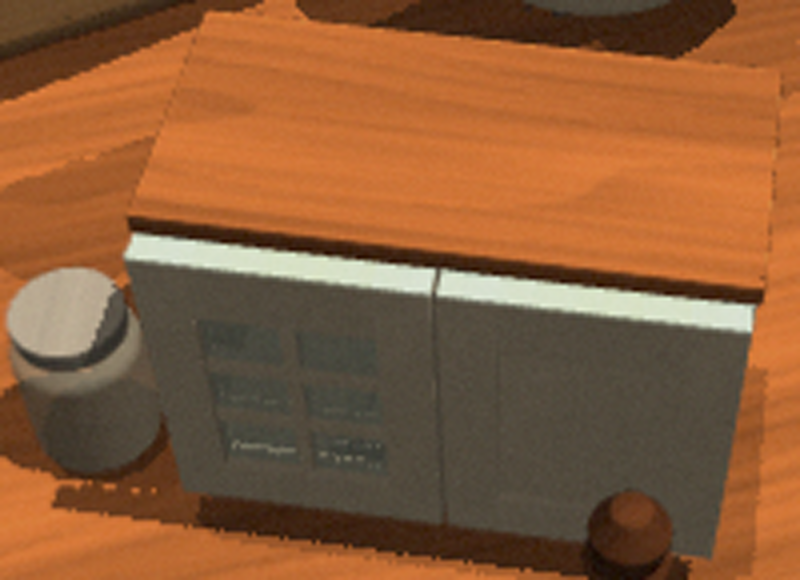

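The crops give the door-top outer corners: top view (160,24), gap (411,145), glazed hinge end (673,265); scene view (126,261), gap (435,295), (750,332). Now the pose fit.

```bash
cat > h.py <<'E'
import numpy as np,cv2
from scipy.optimize import least_squares
from workcell import bot, cams, telemetry
I={n:cams.camera_info(n) for n in('scene','top')}
def proj(n,P):
    i=I[n];P=np.atleast_2d(P);E=np.linalg.inv(i['extrinsics']);k=np.array([i['k1'],0,0,0,0.])
    return cv2.projectPoints(P.astype(float),cv2.Rodrigues(E[:3,:3])[0],E[:3,3],i['mtx'],k)[0][:,0]
def ray(n,uv,z):
    i=I[n];p=cv2.undistortPoints(np.array([[uv]],float),i['mtx'],np.array([i['k1'],0,0,0,0.]))[0,0]
    d=i['extrinsics'][:3,:3]@[*p,1];c=i['extrinsics'][:3,3];return c+d*(z-c[2])/d[2]
E
python3 - <<'E'
from h import *
M=np.array([[-.104,-.168,.256],[-.104,0,.256],[-.104,.168,.256],[-.086,-.168,.256],[-.086,.168,.256]])
T=(np.array([[160,24],[411,145],[673,265],[146,52],[660,295]])+.5)/3.6-.5+[190,165]
S=(np.array([[750,332],[435,295],[126,261]])+.5)/4-.5+[150,130]
def W(p,M):
    c,s=np.cos(p[2]),np.sin(p[2]);return np.c_[p[0]+c*M[:,0]-s*M[:,1],p[1]+s*M[:,0]+c*M[:,1],M[:,2]]
f=lambda p:np.r_[(proj('top',W(p,M))-T).ravel(),(proj('scene',W(p,M[[1-1,1,2]]))-S).ravel()]
r=least_squares(f,[.4,-.25,np.radians(155)]);p=r.x
if np.cos(p[2])>0: print('flip?')
print(p[:2],np.degrees(p[2]),np.round(r.fun,1))
for nm,q in(('front',[-.104,0,.256]),('hinge',[-.086,.168,.256]),('glazed free',[-.104,.0015,.256])):print(nm,W(p,np.array([q])))
for nm,w in(('bowl',ray('top',(311,148),.05)),('mill',ray('top',(268,173),.16)),('jar',ray('top',(385,287),.12))):
    d=w[:2]-p[:2];c,s=np.cos(p[2]),np.sin(p[2]);print(nm,w,'cup',c*d[0]+s*d[1],-s*d[0]+c*d[1])
np.save('p.npy',p)
E
```

```text
[ 0.4888211  -0.23752722] 155.7243467540328 [-0.4  0.4  0.2 -0.3 -0.6  0.2 -0.3 -0.1 -0.4 -0.5  0.3  0.3 -0.8  0.1
 -1.  -0.6]
front [[ 0.58362522 -0.28028443  0.256     ]]
hinge [[ 0.49814747 -0.42602926  0.256     ]]
glazed free [[ 0.58300852 -0.2816518   0.256     ]]
bowl [ 0.78016529 -0.30581935  0.05      ] cup -0.2936597202119456 -0.057525868247821035
mill [ 0.67860309 -0.19872996  0.16      ] cup -0.15705049598490894 -0.1133912377385019
jar [ 0.42061128 -0.47954753  0.12      ] cup -0.03732252167411184 0.24866330646045642
```

```bash
cat > go.py <<'E'
# go.py X Y Z : tool-axis shift to bring TCP to cupboard-frame (X,Y), world Z, and turn to cupboard axes
import sys,numpy as np
from workcell import bot, cams, telemetry
from scipy.spatial.transform import Rotation as R
p=np.load('p.npy');o=telemetry.get_obs();r=R.from_euler('xyz',o['tcp_rot'],degrees=True)
c,s=np.cos(p[2]),np.sin(p[2]);C=np.array([[c,-s],[s,c]])
print('t',o['time'],'cup',np.round(C.T@(o['ee_pos'][:2]-p[:2]),4),'z',round(o['ee_pos'][2],4),'F cup',np.round(C.T@o['wrist_force'][:2],1),np.round(o['wrist_force'][2],1),'rot',np.round(o['tcp_rot'],2),'q',np.round(o['q'],0))
if len(sys.argv)>3:
    g=np.array(list(map(float,sys.argv[1:4])));w=np.r_[p[:2]+C@g[:2],g[2]]
    print('shift',np.round(r.inv().apply(w-o['ee_pos']),4),'turn',(o['tcp_rot'][2]-(np.degrees(p[2])-180)+180)%360-180,'radius',np.hypot(*w[:2]))
E
echo '0,0,-0.135,43,0 | 0,0,-0.135,43,0 | 0,0,-0.135,43,0 | 0,0,-0.135,43,0 | 0,0,-0.135,43,0' > rows.txt && python3 drive.py rows.txt 20; python3 go.py -.135 .022 .36
```

```text
time: 0.52
ee_pos: [0.1825, -0.5195, 0.3647]
tcp_rot: [179.8, -0.2, -16.8]
wrist_force: [-0.2, -0.2, -0.8]
opening: 0.0255
grasp_force: 0.0
t 0.5167 cup [0.1633 0.383 ] z 0.3647 F cup [0.1 0.3] -0.8 rot [179.75  -0.18 -16.81] q [-71.  11.  33. 112.   0. 126.]
shift [ 0.3427 -0.3191  0.0044] turn 7.46746201373216 radius 0.6792914818834154
```

```bash
echo '0.343,-0.319,0,7.5,0 | 0.343,-0.319,0,7.5,0 | 0.343,-0.319,0,7.5,0 | 0.343,-0.319,0,7.5,0 | 0.343,-0.319,0,7.5,0' > rows.txt && python3 drive.py rows.txt >/dev/null; python3 go.py -.135 .022 .36
```

```text
t 0.9333 cup [0.0334 0.2225] z 0.3607 F cup [-0.8 -0.2] -0.1 rot [-1.7999e+02  2.0000e-02 -2.3990e+01] q [-49.  13.  35. 112.  -0. 155.]
shift [ 0.1694 -0.1996  0.0007] turn 0.2878979615432513 radius 0.6792914818834154
```

```bash
echo '0.15,-0.18,0,0,0 | 0.15,-0.18,0,0,0 | 0.15,-0.18,0,0,0 | 0.15,-0.18,0,0,0 | 0.15,-0.18,0,0,0' > rows.txt && python3 drive.py rows.txt >/dev/null; python3 go.py -.135 .022 .36; echo '0,0,0,0,0' > rows.txt && python3 drive.py rows.txt | head -2;  python3 go.py -.135 .022 .36
```

```text
t 1.35 cup [-0.0991  0.0614] z 0.3608 F cup [-1.6  0.2] 1.6 rot [ 1.800e+02  1.000e-02 -2.395e+01] q [-31.  28.  55. 117.  -0. 173.]
shift [ 0.0361 -0.0392  0.0008] turn 0.3238315156117437 radius 0.6792914818834154
time: 1.43
ee_pos: [0.5585, -0.3321, 0.3563]
t 1.4333 cup [-0.1024  0.0576] z 0.3563 F cup [-1.   0.7] -1.9 rot [-179.87    0.29  -23.65] q [-31.  29.  55. 117.   0. 173.]
shift [ 0.033  -0.0353 -0.0038] turn 0.6215660962240008 radius 0.6792914818834154
```

```bash
echo '0.01,-0.02,0,-45,0 | 0.02,-0.035,0,-45,0 | 0.033,-0.035,0,-45,0 | 0.033,-0.035,0,-45,0 | 0.033,-0.035,0,-45,0' > rows.txt && python3 drive.py rows.txt >/dev/null; python3 go.py -.135 .022 .36; echo '0,0,0,-55,0 | 0,0,0,-55,0 | 0,0,0,-55,0 | 0,0,0,-55,0 | 0,0,0,-55,0' > rows.txt && python3 drive.py rows.txt | head -2;  python3 go.py -.135 .022 .36
```

```text
t 1.85 cup [-0.1322  0.0276] z 0.3588 F cup [ 0.2 -0.2] -0.3 rot [-1.799e+02  1.200e-01  1.226e+01] q [-28.  37.  67. 121.  -0. 140.]
shift [ 0.0056 -0.0029 -0.0012] turn 36.53361338238858 radius 0.6792914818834154
time: 2.27
ee_pos: [0.5968, -0.3171, 0.3604]
t 2.2667 cup [-0.1312  0.0282] z 0.3604 F cup [-1.2 -0.1] 0.5 rot [-1.7995e+02  1.0000e-02  4.8020e+01] q [-28.  36.  67. 121.   0. 104.]
shift [0.007  0.0017 0.0004] turn 72.29390300282091 radius 0.6792914818834154
```

```bash
echo '0,0,0,-17.7,0 | 0,0,0,-17.7,0 | 0,0,0,-17.7,0' > rows.txt && python3 drive.py rows.txt | head -2;  python3 go.py -.135 .022 .245
```

```text
time: 2.52
ee_pos: [0.5968, -0.3171, 0.3605]
t 2.5167 cup [-0.1312  0.0282] z 0.3605 F cup [-0.1  0.1] -0.2 rot [-1.7995e+02 -1.0000e-02  6.5770e+01] q [-28.  36.  67. 121.   0.  86.]
shift [0.0062 0.0039 0.1154] turn 90.04235208610277 radius 0.6792914818834154
```

```bash
echo '0.006,0.004,0.02,0,0 | 0.006,0.004,0.05,0,0 | 0.006,0.004,0.085,0,0 | 0.006,0.004,0.1,0,0 | 0.006,0.004,0.1,0,0' > rows.txt && python3 drive.py rows.txt | head -2;  python3 go.py -.135 .022 .245
python3 - <<'E'
from h import *
a=cams.camera('scene')[130:280,140:350];cv2.imwrite('pics/s2.png',cv2.resize(a,None,fx=3.5,fy=3.5,interpolation=2))
E
```

```text
time: 2.93
ee_pos: [0.6014, -0.3125, 0.2553]
t 2.9333 cup [-0.1334  0.0221] z 0.2553 F cup [-0.1  0.1] 0.5 rot [-1.795e+02 -3.000e-02  6.537e+01] q [-27.  26.  39. 104.   0.  87.]
shift [0.0001 0.0017 0.0103] turn 89.64256728408259 radius 0.6792914818834154
```

View pics/s2.png

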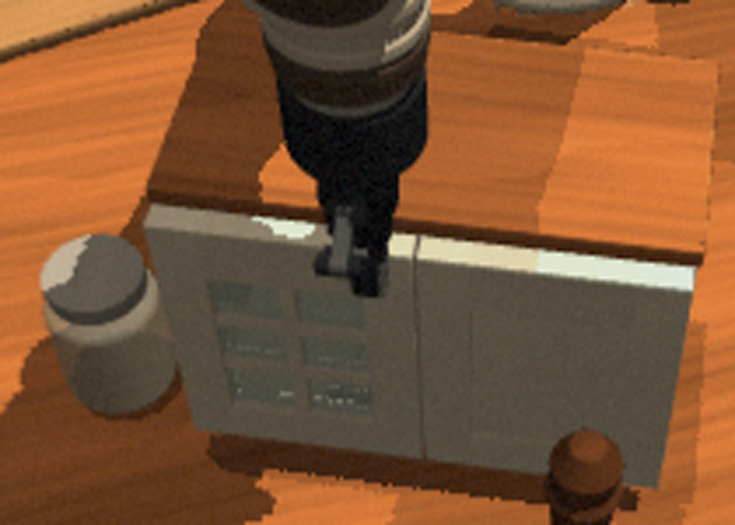

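The closed fingers hang before the free-edge stile (tips near (370,290) in the crop), about 15 mm clear of the plain door's gap. Pressing in small steps.

```bash
echo '0,-0.005,0.008,0,0 | 0,-0.012,0.008,0,0 | 0,-0.012,0.008,0,0' > rows.txt && python3 drive.py rows.txt >/dev/null;  python3 go.py; echo '0,-0.002,0,0,0 | 0,-0.003,0,0,0 | 0,-0.003,0,0,0' > rows.txt && python3 drive.py rows.txt >/dev/null;  python3 go.py;echo '0,-0.002,0,0,0 | 0,-0.002,0,0,0' > rows.txt && python3 drive.py rows.txt >/dev/null;  python3 go.py
```

```text
t 3.2333 cup [-0.1231  0.0222] z 0.2556 F cup [-0.1 -0.8] -0.0 rot [1.7985e+02 1.0000e-02 6.5360e+01] q [-28.  23.  36. 102.  -0.  87.]
t 3.4833 cup [-0.1206  0.0221] z 0.254 F cup [-0.1  0.3] -0.5 rot [179.92   0.    65.36] q [-28.  23.  35. 102.   0.  87.]
t 3.65 cup [-0.1182  0.022 ] z 0.2532 F cup [-0.2 -0.5] -0.1 rot [179.99  -0.    65.36] q [-28.  23.  34. 102.   0.  87.]
```

```bash
for i in 1; do echo '0,-0.002,0,0,0 | 0,-0.002,0,0,0' > rows.txt && python3 drive.py rows.txt >/dev/null;  python3 go.py; echo '0,-0.002,0,0,0 | 0,-0.002,0,0,0' > rows.txt && python3 drive.py rows.txt >/dev/null;  python3 go.py; done
```

```text
t 3.8167 cup [-0.116  0.022] z 0.253 F cup [-0.1 -1.1] -0.1 rot [-179.99   -0.     65.36] q [-28.  22.  34. 102.  -0.  87.]
t 3.9833 cup [-0.1139  0.022 ] z 0.2531 F cup [0.8 0. ] 0.1 rot [-180.      0.     65.36] q [-28.  22.  33. 101.  -0.  87.]
```

```bash
for i in 1; do echo '0,-0.0015,0,0,0 | 0,-0.0015,0,0,0' > rows.txt && python3 drive.py rows.txt >/dev/null;  python3 go.py; echo '0,-0.0015,0,0,0 | 0,-0.0015,0,0,0' > rows.txt && python3 drive.py rows.txt >/dev/null;  python3 go.py; done
```

```text
t 4.15 cup [-0.1125  0.022 ] z 0.2531 F cup [-0.3 -0.5] 0.2 rot [-180.     -0.     65.36] q [-28.  22.  33. 101.   0.  87.]
t 4.3167 cup [-0.111  0.022] z 0.2531 F cup [ 0.2 -0.3] 0.2 rot [180.    -0.    65.36] q [-28.  21.  33. 101.   0.  87.]
```

```bash
for i in 1; do echo '0,-0.0015,0,0,0 | 0,-0.0015,0,0,0' > rows.txt && python3 drive.py rows.txt >/dev/null;  python3 go.py; echo '0,-0.0015,0,0,0 | 0,-0.0015,0,0,0' > rows.txt && python3 drive.py rows.txt >/dev/null;  python3 go.py;  echo '0,-0.0015,0,0,0 | 0,-0.0015,0,0,0' > rows.txt && python3 drive.py rows.txt >/dev/null;  python3 go.py; done
```

```text
t 4.4833 cup [-0.1095  0.022 ] z 0.2531 F cup [0.2 0.2] 0.1 rot [-180.      0.     65.36] q [-28.  21.  32. 101.  -0.  87.]
t 4.65 cup [-0.108   0.0219] z 0.2531 F cup [-0.2  0.4] -0.1 rot [180.    -0.    65.36] q [-28.  21.  32. 101.   0.  87.]
t 4.8167 cup [-0.1065  0.022 ] z 0.2531 F cup [-0.2  0.8] -0.1 rot [-180.      0.     65.36] q [-28.  21.  32. 101.  -0.  87.]
```

```bash
python3 - <<'E'
from h import *
o=telemetry.get_obs();print(o['opening'])
a=cams.camera('scene')[150:230,180:290]
W=cams.camera_info('wrist');b=cams.camera('wrist')
A=cv2.resize(a,(577,420),interpolation=2)
cv2.imwrite('pics/s3.png',cv2.resize(np.hstack([A[:, :440],cv2.resize(b,(360,270)) if 0 else cv2.copyMakeBorder(cv2.resize(b,(360,270)),0,150,0,0,0)]),None,fx=1,fy=1))
P=proj('scene',[[.584,-.282,.256],o['ee_pos'],o['ee_pos']-[0,0,.025]]);print((P-[180,150])*5.25)
E
```

```text
0.00014656075824985188
[[403.56048962 282.2034203 ]
 [352.84323043 283.58945856]
 [355.89306214 322.66362448]]
```

View pics/s3.png

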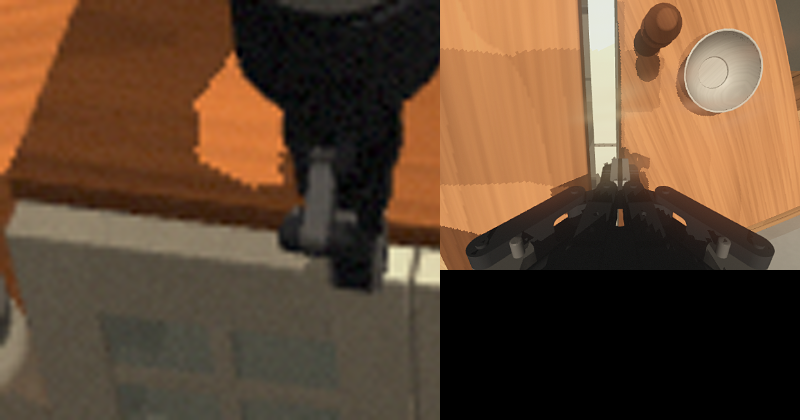

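```bash
python3 - <<'E'
from h import *
o=telemetry.get_obs();I['wrist']=cams.camera_info('wrist')
for d in(0,.006,.015,.025): print(d,(proj('wrist',o['ee_pos']-[0,0,d])*360/560+[440,0]), (proj('scene',o['ee_pos']-[0,0,d])-[180,150])*5.25)
p=np.load('p.npy');c,s=np.cos(p[2]),np.sin(p[2]);C=np.array([[c,-s],[s,c]])
for q in([-.104,.0015],[-.086,.0015],[-.104,.03]): print(proj('wrist',np.r_[p[:2]+C@q,.256])*360/560+[440,0])
b=cams.camera('wrist');cv2.imwrite('pics/w4.png',cv2.resize(b[190:310,200:360],None,fx=5,fy=5,interpolation=2))
E
```

```text
0 [[619.04371744 164.59015071]] [[352.83859962 283.89555184]]
0.006 [[619.0702943  161.55848982]] [[353.58267372 293.42277186]]
0.015 [[619.10702736 157.3710184 ]] [[354.68441865 307.53442275]]
0.025 [[619.14397611 153.16212617]] [[355.88879933 322.96719849]]
[[615.68790058 144.06789095]]
[[594.06890126 144.17899133]]
[[616.1103636 174.3995427]]
```

View pics/w4.png

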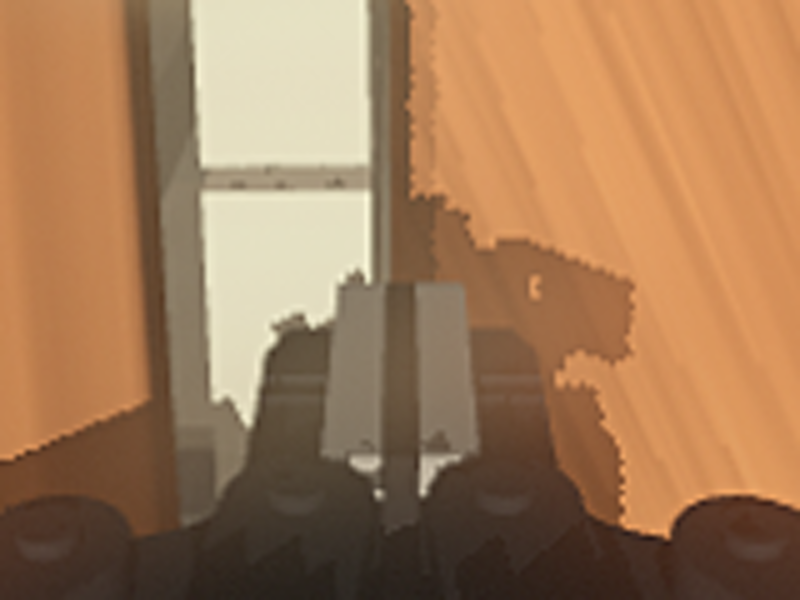

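```bash
echo '0,0.02,0,0,0 | 0,0.025,0,0,0 | 0,0.025,0.015,0,0 | 0,0.025,0.02,0,0' > rows.txt && python3 drive.py rows.txt >/dev/null;  python3 go.py; python3 - <<'E'
from h import *
o=telemetry.get_obs();i=cams.camera_info('wrist');print(o['ee_pos'],i['extrinsics'][:3,3],i['extrinsics'][:3,2])
P=proj('scene',[o['ee_pos']-[0,0,d] for d in(0,.025)]);print((P-[180,140])*6)
a=cams.camera('scene')[140:235,180:300]
a=cv2.convertScaleAbs(a,alpha=1.8)
cv2.imwrite('pics/s5.png',cv2.resize(a,None,fx=6,fy=6,interpolation=2))
E
```

```text
t 5.3 cup [-0.1318  0.0221] z 0.231 F cup [ 0.6 -0.3] -1.7 rot [-179.9    -0.     65.37] q [-27.  24.  34. 100.  -0.  87.]
[ 0.59993397 -0.31186318  0.23098193] [ 0.63243651 -0.24328114  0.3796671 ] [-0.12554738 -0.26939925 -0.95480988]
[[392.2068341  478.83228186]
 [395.90748147 521.46858392]]
```

View pics/s5.png

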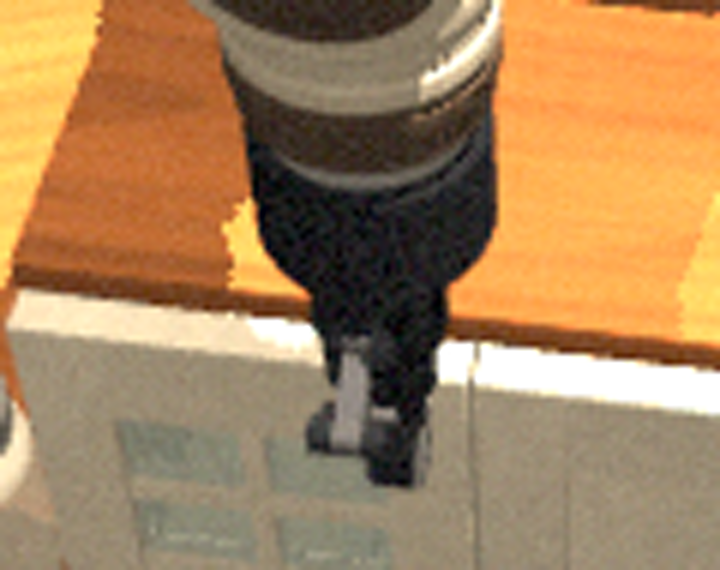

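The fingertips show at (400,488), where 25 mm ahead of the TCP would project to (395,521). The real tips are about 10 mm above the TCP, so the earlier approach passed over the door's top edge. I'll lower further before pressing.

```bash
echo '0,0,0.01,0,0 | 0,0,0.02,0,0 | 0,-0.005,0.02,0,0 | 0,-0.01,0.02,0,0 | 0,-0.01,0.02,0,0' > rows.txt && python3 drive.py rows.txt >/dev/null;  python3 go.py; echo '0,-0.003,0,0,0 | 0,-0.005,0,0,0 | 0,-0.005,0,0,0' > rows.txt && python3 drive.py rows.txt >/dev/null;  python3 go.py;echo '0,-0.0015,0,0,0 | 0,-0.0015,0,0,0' > rows.txt && python3 drive.py rows.txt >/dev/null;  python3 go.py
```

```text
t 5.7667 cup [-0.1208  0.0221] z 0.2143 F cup [ 0.4 -0.7] -0.3 rot [179.96   0.    65.36] q [-28.  22.  28.  97.  -0.  87.]
t 6.0167 cup [-0.1169  0.0219] z 0.214 F cup [-2.1  0.1] 1.5 rot [179.89  -0.    65.37] q [-28.  21.  27.  97.   0.  87.]
t 6.1833 cup [-0.1156  0.0219] z 0.2137 F cup [-4.2 -1.2] 2.4 rot [ 1.799e+02 -1.000e-02  6.537e+01] q [-28.  21.  27.  96.   0.  87.]
```

```bash
echo '0,-0.0015,0,0,0 | 0,-0.0015,0,0,0' > rows.txt && python3 drive.py rows.txt >/dev/null;  python3 go.py;echo '0,-0.0015,0,0,0 | 0,-0.0015,0,0,0' > rows.txt && python3 drive.py rows.txt >/dev/null;  python3 go.py;echo '0,-0.001,0,0,0 | 0,-0.001,0,0,0' > rows.txt && python3 drive.py rows.txt >/dev/null;  python3 go.py
```

```text
t 6.35 cup [-0.1139  0.0219] z 0.2133 F cup [-3.2 -1.1] 3.7 rot [ 1.7994e+02 -1.0000e-02  6.5370e+01] q [-28.  20.  27.  96.   0.  87.]
t 6.5167 cup [-0.1126  0.0218] z 0.2132 F cup [-4.7 -1.6] 3.0 rot [ 1.7993e+02 -2.0000e-02  6.5370e+01] q [-28.  20.  27.  96.   0.  87.]
t 6.6833 cup [-0.1125  0.0217] z 0.2133 F cup [-11.   -1.7] 2.1 rot [ 1.7982e+02 -2.0000e-02  6.5380e+01] q [-28.  20.  26.  96.   0.  87.]
```

Full press reached (11 N, 5 mm in). Now back out and lift so the door can spring.

```bash
echo '0,0.03,0,0,0 | 0,0.06,0,0,0 | 0,0.06,0,0,0 | 0,0.06,-0.04,0,0 | 0,0.06,-0.08,0,0' > rows.txt && python3 drive.py rows.txt >/dev/null;  python3 go.py; echo '0,0,-0.03,0,0 | 0,0,-0.03,0,0 | 0,0,-0.03,0,0 | 0,0,-0.03,0,0 | 0,0,-0.03,0,0' > rows.txt && python3 drive.py rows.txt >/dev/null;  python3 go.py -.115 .045 .33;  python3 - <<'E'
from h import *
a=cams.camera('top')[150:330,190:400]
cv2.imwrite('pics/t6.png',cv2.resize(a,None,fx=3.3,fy=3.3,interpolation=2))
E
```

```text
t 7.1 cup [-0.1696  0.0224] z 0.2808 F cup [-2.2 -0.1] 2.8 rot [-1.7928e+02 -1.0000e-02  6.5360e+01] q [-27.  36.  56. 111.  -0.  87.]
t 7.5167 cup [-0.1716  0.0225] z 0.3141 F cup [-0.2  0.3] -0.2 rot [-179.84    0.     65.36] q [-27.  40.  67. 117.  -0.  87.]
shift [-0.0229 -0.0565 -0.0158] turn 89.63593802419473 radius 0.6610321043069847
```

View pics/t6.png

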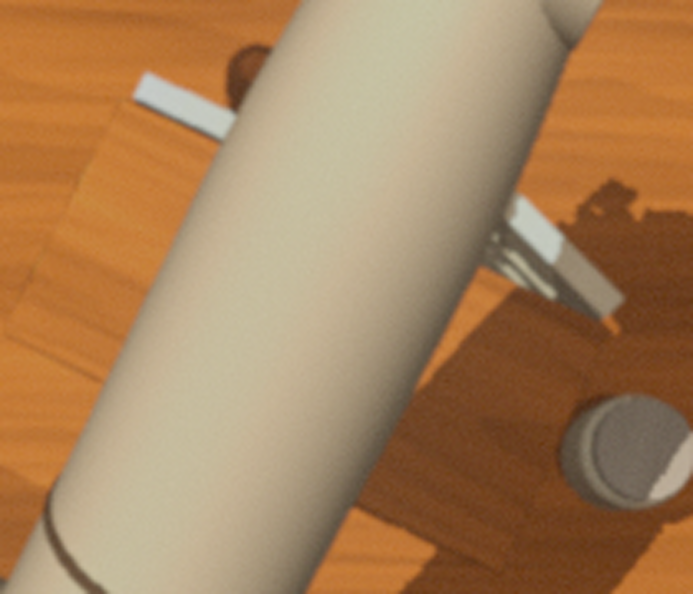

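The top view shows the glazed door ajar at roughly 20°, running from (515,200) to (625,300); the plain door is still shut. Next I go over the door and down into the gap behind its free edge.

```bash
echo '0,-0.03,0,0,0 | 0,-0.06,0,0,0 | -0.002,-0.063,0,0,0 | -0.002,-0.063,0,0,0 | -0.002,-0.063,0,0,0' > rows.txt && python3 drive.py rows.txt >/dev/null;  python3 go.py -.109 .025 .214
```

```text
t 7.9833 cup [-0.1074  0.024 ] z 0.3159 F cup [-0.3 -1.4] 0.7 rot [-179.96   -0.     65.35] q [-28.  25.  44. 110.  -0.  87.]
shift [-0.001   0.0017  0.1019] turn 89.63064066321624 radius 0.6535121514884007
```

```bash
echo '0,0.001,0.02,0,0 | 0,0.001,0.04,0,0 | 0,0.001,0.05,0,0 | 0,0.001,0.05,0,0' > rows.txt && python3 drive.py rows.txt >/dev/null;  python3 go.py;  echo '0,0,0.01,0,0 | 0,0,0.02,0,0 | 0,0,0.03,0,0 | 0,0,0.03,0,0' > rows.txt && python3 drive.py rows.txt >/dev/null;  python3 go.py;echo '0,0,0.01,0,0 | 0,0,0.02,0,0 | 0,0,0.02,0,0' > rows.txt && python3 drive.py rows.txt >/dev/null;  python3 go.py -.1227 .0237 .214
```

```text
t 8.3167 cup [-0.1098  0.0239] z 0.2624 F cup [-0.1 -0.3] -0.7 rot [-1.7975e+02 -1.0000e-02  6.5370e+01] q [-28.  22.  35. 103.  -0.  87.]
t 8.65 cup [-0.11   0.024] z 0.2343 F cup [0.8 0.7] -0.7 rot [-1.7988e+02 -1.0000e-02  6.5360e+01] q [-28.  21.  30.  99.   0.  87.]
t 8.9 cup [-0.1099  0.0239] z 0.2148 F cup [ 0. -0.] -0.4 rot [-1.7991e+02 -1.0000e-02  6.5370e+01] q [-28.  20.  27.  97.   0.  87.]
shift [0.0003 0.0128 0.0008] turn 89.64075562303447 radius 0.6671085226524684
```

```bash
echo '0,0.007,0,0,0 | 0,0.013,0,0,0 | -0.006,0.023,0,0,0 | -0.012,0.032,0,0,0 | -0.019,0.041,0,0,0' > rows.txt && python3 drive.py rows.txt >/dev/null;  python3 go.py -.1635 .0685 .213;echo '0,0,0,0,0' > rows.txt && python3 drive.py rows.txt >/dev/null;python3 go.py -.1635 .0685 .213
```

```text
t 9.3167 cup [-0.1518  0.0429] z 0.2167 F cup [-0.2 -2.1] 1.3 rot [ 1.7994e+02 -3.0000e-02  6.5410e+01] q [-29.  27.  36.  99.   0.  85.]
shift [-0.0255  0.0119  0.0037] turn 89.6822492256789 radius 0.7117335254392392
t 9.4 cup [-0.1523  0.0441] z 0.2157 F cup [-0. -0.] -1.2 rot [1.7997e+02 1.0000e-02 6.5330e+01] q [-29.  27.  36.  99.  -0.  85.]
shift [-0.0243  0.0113  0.0027] turn 89.6029786127184 radius 0.7117335254392392
```

```bash
echo '-0.01,0.005,0,0,0 | -0.018,0.009,0,0,0 | -0.025,0.012,0,0,0 | -0.035,0.015,0,0,0 | -0.042,0.017,0,0,0' > rows.txt && python3 drive.py rows.txt >/dev/null;  python3 go.py -.1695 .0946 .213;echo '-0.008,0.001,0,0,0 | -0.008,0.001,0,0,0' > rows.txt && python3 drive.py rows.txt >/dev/null;python3 go.py -.1691 .1196 .213
```

```text
t 9.8167 cup [-0.1676  0.0866] z 0.2159 F cup [ 0.6 -1.7] 0.8 rot [1.7999e+02 1.0000e-02 6.5340e+01] q [-32.  31.  41. 100.  -0.  82.]
shift [-0.008   0.002   0.0029] turn 89.61668564774936 radius 0.7212146891428716
t 9.9833 cup [-0.1683  0.0954] z 0.2156 F cup [-0.  -0.2] 0.3 rot [-1.7999e+02  4.0000e-02  6.5270e+01] q [-33.  31.  42. 101.  -0.  82.]
shift [-0.0242  0.0009  0.0026] turn 89.54933188726028 radius 0.7250609888798469
```

```bash
echo '-0.008,0,0,0,0 | -0.016,0,0,0,0 | -0.024,0,0,0,0 | -0.032,-0.002,0,0,0 | -0.04,-0.004,0,0,0' > rows.txt && python3 drive.py rows.txt >/dev/null;  python3 go.py -.1626 .1416 .213;echo '-0.006,-0.002,0,0,0 | -0.006,-0.002,0,0,0' > rows.txt && python3 drive.py rows.txt >/dev/null;python3 go.py -.156 .1565 .213
```

```text
t 10.4 cup [-0.164  0.134] z 0.2158 F cup [-0.6 -3.4] 0.1 rot [ 1.7999e+02 -2.0000e-02  6.5370e+01] q [-36.  32.  42. 101.   0.  78.]
shift [-0.0077 -0.0013  0.0028] turn 89.64815232052655 radius 0.7231362356109701
t 10.5667 cup [-0.1614  0.1411] z 0.216 F cup [0.6 0.1] -0.2 rot [-1.800e+02  5.000e-02  6.528e+01] q [-37.  31.  42. 101.  -0.  78.]
shift [-0.0154 -0.0053  0.003 ] turn 89.55421609618304 radius 0.7201094448298314
```

```bash
echo '-0.005,-0.002,0,0,0 | -0.01,-0.004,0,0,0 | -0.014,-0.005,0,0,0 | -0.014,-0.005,0,0,0' > rows.txt && python3 drive.py rows.txt >/dev/null;  python3 go.py; echo '0.01,0,0,0,0 | 0.025,0,0,0,0 | 0.025,0,-0.03,0,0 | 0.025,0,-0.07,0,0 | 0.025,0,-0.09,0,0' > rows.txt && python3 drive.py rows.txt >/dev/null;python3 go.py -.05 .03 .36
```

```text
t 10.9 cup [-0.1566  0.1543] z 0.2159 F cup [-0.5 -0.3] 0.2 rot [-1.7999e+02  4.0000e-02  6.5320e+01] q [-38.  31.  42. 101.  -0.  77.]
t 11.3167 cup [-0.1563  0.126 ] z 0.3082 F cup [-1.5  0.7] 1.1 rot [1.7997e+02 1.0000e-02 6.5450e+01] q [-36.  38.  63. 115.  -0.  79.]
shift [ 0.0955 -0.1067 -0.0518] turn 89.72585861062527 radius 0.5949990868356932
```

Clear of the door. I'll lift back over the cupboard and check the angle with the top camera, drawing 80°, 90° and 100° door lines over the picture.

```bash
echo '0.02,-0.03,-0.03,0,0 | 0.04,-0.06,-0.04,0,0 | 0.06,-0.1,-0.04,0,0 | 0.07,-0.14,-0.04,0,0 | 0.08,-0.18,-0.04,0,0' > rows.txt && python3 drive.py rows.txt >/dev/null; echo '0.04,-0.04,0,0,0 | 0.08,-0.08,0,0,0 | 0.1,-0.11,0,0,0 | 0.1,-0.11,0,0,0 | 0.1,-0.11,0,0,0' > rows.txt && python3 drive.py rows.txt >/dev/null;python3 go.py; python3 - <<'E'
from h import *
a=cv2.resize(cams.camera('top'),None,fx=3,fy=3,interpolation=2)
p=np.load('p.npy');c,s=np.cos(p[2]),np.sin(p[2]);C=np.array([[c,-s],[s,c]]);H=np.array([-.086,.168])
for t,col in((80,(255,0,0)),(90,(0,255,0)),(100,(0,0,255))):
    t=np.radians(t);u=np.array([-np.sin(t),-np.cos(t)])
    q=proj('top',[np.r_[p[:2]+C@(H+u*r),.256] for r in(0,.1665)])*3+1
    cv2.line(a,*[tuple(int(v) for v in x) for x in q],col,1);print(q)
cv2.imwrite('pics/t7.png',a[360:960,600:1260])
E
```

```text
t 12.15 cup [ 0.1255 -0.0538] z 0.3476 F cup [ 0.4 -0.5] 0.3 rot [ 1.7984e+02 -5.0000e-02  6.5570e+01] q [-19.  -8.  11. 109.   0.  95.]
[[1118.80939153  739.17860099]
 [1172.52036707  518.80335825]]
[[1118.80939153  739.17860099]
 [1210.38429889  532.62045063]]
[[1118.80939153  739.17860099]
 [1245.61523906  552.58120415]]
```

View pics/t7.png

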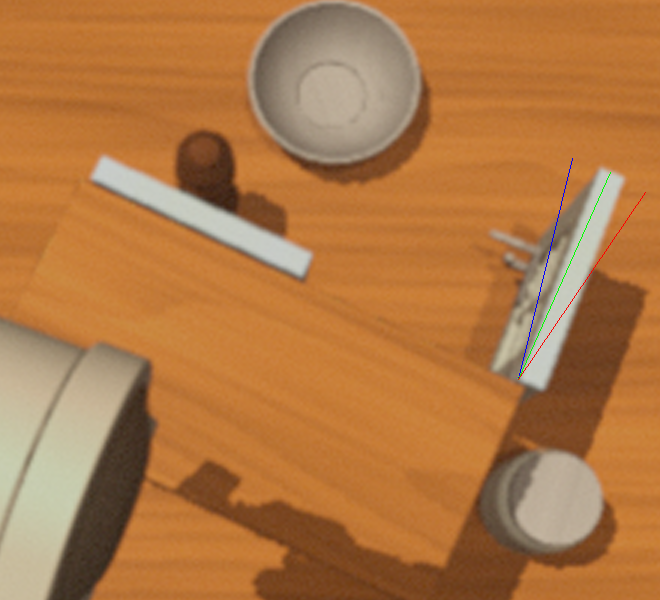

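The top view shows the door's inner edge running from (520,375) to (600,168), which puts it about 87° open. The plain door is shut, the bowl, mill and jar haven't moved, and the arm is clear.

```bash
echo '0,0,0,0,0 | 0,0,0,0,0 | 0,0,0,0,0' > rows.txt && python3 drive.py rows.txt | head -1; python3 -c "
from workcell import bot, cams, telemetry
print(bot.job_done())"
```

```text
time: 12.45
the job is handed in; nothing more can be done
None
```

I handed the job in at 12.45 s: the glazed door was pressed free, sprang ajar and now stands about 87° open, the plain door is shut, the bowl, mill and jar have not moved, and the robot is touching nothing.

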